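# Nudge the egg cup to the middle of its stand

## Task

The egg cup with the boiled egg in it was set down off-centre on the little wooden pedestal stand. Nudge it with light taps of the fingertips, low down on its brim, until the whole brim lies inside the ring inlaid in the stand's top, leaving it upright with the egg still sitting in it. Do not pinch, lift or tip the egg cup, do not touch the egg, and leave the stand, the salt shaker, the glass cup and the teaspoon where they are.

Things in the scene. Friction and masses are not known exactly. Their poses are not given: they have to be found in the camera images.
- stand: Loose round wooden pedestal stand, 60 mm high, about 0.9 kg; flat round top 130 mm across, narrower stem and 100 mm foot. It can be slid or toppled if bumped. Origin: centre of its underside, z up.
- stand_top (a point): Centre of the stand's flat top face (60 mm above the worktop). A thin dark ring of 38 mm inner radius is inlaid flush round this point.
- egg_cup: White ceramic egg cup, 0.09 to 0.14 kg, loose on the stand's top, round about its z axis. Origin: centre of its underside. Small foot of 16 mm radius, 4.5 mm high; wide brim of 30 mm radius; waist of 11 mm radius; bowl of 24.5 mm radius, rim 48 mm above the origin. It starts 26 to 40 mm off the stand's centre in any direction, the brim overhanging the stand's edge by 5 mm at most.
- brim (a point): Centre of the egg cup's brim (crumb dish), its widest part, 10 mm above its origin; round, 30 mm radius, the upright edge spans 7 to 13 mm above the stand's top. Pushed level at this edge the cup slides on the stand and stops when the finger stops; pushed at the bowl it tips over.
- egg_center (a point): Centre of the boiled egg (pale brown, 40 mm across, 52 mm high, 0.058 kg) that sits loose, upright, in the egg cup's bowl: about 55 mm above the egg cup's origin; its top is about 81 mm above it.
- shaker: Bystander: salt shaker, 44 mm across, 90 mm high, loose, upright on the worktop. Origin: centre of its underside.
- glass: Bystander: clear glass cup, 72 mm across, 62 mm high, loose, upright on the worktop. Origin: centre of its underside.
- spoon: Bystander: steel teaspoon, 137 x 28 x 13 mm, loose, lying on the worktop, long axis along its x. Origin: centre of its underside.
Things that resemble listed ones, but are neither listed nor needed, are in the scene too. Leave any red look-alike of the egg_cup alone.

How it is judged:
By the outcome, as a careful person would: the job done as asked, in the order asked, and still so for the second after the job is handed in, with the robot touching nothing.
It also fails if it takes over 45 s, if anything falls off the work surface, if the arm or the gripper's body presses on something with over 40 N, if the wrist force passes 120 N, or if a joint passes its speed limit or range.

## Robot

A 6-joint arm with a two-finger parallel gripper is mounted at the origin on a cart in front of the work surface, level with it; the furniture and walls round the work are solid. World frame = base frame: x ahead of the robot, y to its left, z up, the work surface at z = 0. Lengths are in m, angles in degrees, forces in N, time in s.
With the tool pointing down it reaches from about 0.4 to 0.825 m from the base axis. Payload 7 kg.
Tool frame: the origin (TCP) lies midway between the tips of the shut fingers; the grasp point (between the pads) lies 19 mm behind it; z points along the fingers, y is the line along which they close (so a half turn about z gives the same grasp; the last joint's range is limited). The gripper opens to 88 mm and grips with 3 to 60 N. Pads are 19 mm wide; open, the fingers measure 130 mm over their backs; the gripper's body (78 mm by 193 mm) begins 47 mm behind the grasp point.
Start: joints at [-53.05, 20.546, 0.682, 0, -70.136, -16.507], TCP at [0.236, -0.632, 0.189] pointing down, gripper open.
Joint ranges: [-176.03, 176.03], [-82.01, 121.73], [-58.28, 71.71], [-173.87, 95.51], [-174.79, -0.11], [-173.66, 173.66]. Speed limits (degrees/s): [136.94, 136.94, 172.46, 180, 180, 180].

## Interface

Orientations are given as [roll, pitch, yaw] about the fixed x, y, z axes, in that order (R = Rz(yaw) Ry(pitch) Rx(roll)).
In Python, from plant import ctrl, viewer, close_job gives the robot as it stands. The module is installed in compiled form; this text tells all that it offers.
- The arm moves only by the tool step_arm, never from a script. Its argument "moves" is a list that holds one entry, the list of rows, each a list of 5 numbers: the shift along the world's x, y, z in cm, then the turn about the world's z in rad, then the finger opening in cm, from 0 to 8.76. In form: [[[tx, ty, tz, twist, grip], ...]]. A call has 1 to 10 rows; each row shifts and turns the commanded pose from where the row before left it; what a row does not reach is not made up. A row lasts 1/10 s, in which the tool goes at most 50 mm and 8.59 degrees, less where a joint would pass 70% of its speed; a pose out of reach is approached as far as the arm can. A call with a gripper value outside its range is refused whole. The fingers move at their own pace and stop on an object; the grip force is fixed at half the most. Time passes only in rows, so rows that do not move let the fingers close. It gives the time, the measured TCP pose, the force, the opening and the grip force at its end, in the units of the state.
- ctrl.get_obs(): the state, without advancing time (a new reading comes with each control period).
- viewer.snapshot(name): name is "scene" or "top" or "wrist"; returns (picture, depth): 480x640x3 uint8, blue, green, red; 480x640 float32, m along the optical axis (not along the pixel's ray), 0 where there is no reading.
- viewer.camera_info(name): a dict with "camera_matrix" (3x3 intrinsics, pixels), "eye" and "orientation" of the camera in the world. Camera axes: x right, y down, z forward; pixel columns grow to the right and rows downward; lengths in m; the calibration is good to about 2 mm. The wrist camera is an equidistant fisheye: a pixel r from the principal point sees the ray r / f radians off the axis. A picture is of the moment at which its call begins: read the wrist's pose just before it. camera_info takes no time and is no camera call; for the wrist camera it gives the pose at the moment of the call.
- close_job(): hands the job in; it is judged then, once.
The state is a dict: "clock": time; "joint_pos": joint angles; "qvel": joint speeds; "tau": joint torques, N m; "tool_pos": TCP position; "orientation": TCP orientation; "force": force on the tool from outside, world axes, zero at the start; "moment": the same for the moment, N m; "opening": finger opening in m; "gripper_force": force on a finger pad.
Only numpy, scipy, OpenCV 4.12 (cv2) and the standard library are available. Lean on these libraries where they do the work, as an engineer would, in place of code of your own. Each camera call takes 0.05 s, during which the arm holds its last target. There are 200 camera calls.

## Working session

There is one attempt and no reset: what is moved stays moved. The work goes in short steps, Python scripts to look and compute and a tool call to move; the robot and the scene stay as the last step left them, time stands still between calls to the robot, and variables do not carry over. Pictures are saved under pics/ and viewed, at most 10 in all, crops included, and the job is handed in when it is done.

Besides the shell and the picture viewer there is one more tool, called after ">>>" by a JSON object that holds its "fn" and its "kwargs", one argument or row to a line. step_arm: Moves the arm, as the interface text tells. Its arguments: {"type":"object","properties":{"moves":{"type":"array","items":{"type":"array","items":{"type":"array","items":{"type":"number"}}}}},"required":["moves"]}

```bash
mkdir -p pics
python3 - <<'E'
from plant import ctrl, viewer
import cv2,numpy as np
for n in ("scene","top"):
    p,d=viewer.snapshot(n); cv2.imwrite(f"pics/{n}0.png",p); np.save(f"{n}0.npy",d)
    i=viewer.camera_info(n); print(n,i)
o=ctrl.get_obs(); print(o["tool_pos"],o["orientation"],o["clock"],o["opening"])
E
```

```text
scene {'camera_matrix': array([[555.77631786,   0.        , 315.34023431],
       [  0.        , 555.77631786, 233.19109925],
       [  0.        ,   0.        ,   1.        ]]), 'eye': array([ 0.09273379, -1.15492736,  0.55580617]), 'orientation': array([-1.14923137e+02, -5.12823437e-03, -2.92652500e+01])}
top {'camera_matrix': array([[468.7131318 ,   0.        , 318.22137477],
       [  0.        , 468.7131318 , 241.59153088],
       [  0.        ,   0.        ,   1.        ]]), 'eye': array([ 0.50347184, -0.23836135,  1.25593798]), 'orientation': array([-174.16356135,   -0.62047306,  -89.8787853 ])}
[ 0.23556036 -0.63203269  0.18842191] [ 1.79913343e+02 -7.09370793e-03 -1.59563942e+02] 0.1 0.08777240016168732
```

View pics/scene0.png

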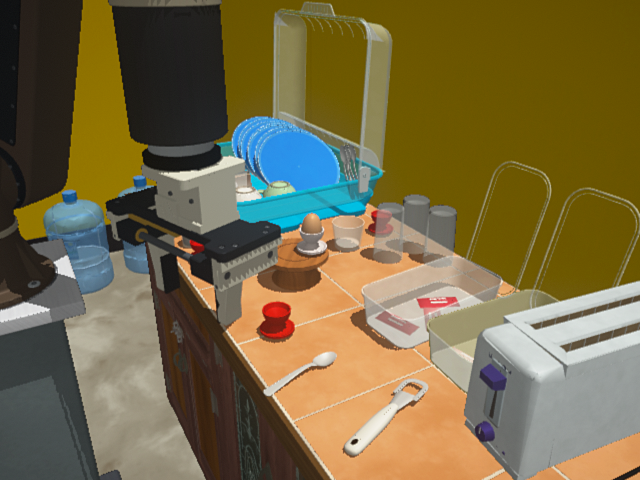

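View pics/top0.png

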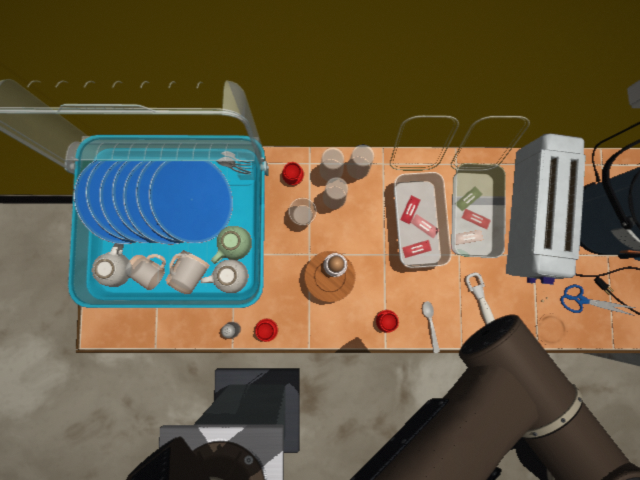

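The top view shows the white cup with the egg at (335,265), on the round stand at (328,277). The red look-alikes at (265,330), (387,321) and (291,173) stand on the worktop and aren't wanted. The shaker is at (230,330), the glass at (301,212) and the spoon at (430,325). I'll measure from depth and confirm with one crop.

```bash
cat > h.py <<'E'
import numpy as np, cv2
from scipy.spatial.transform import Rotation as R
from scipy.optimize import least_squares
def cam(viewer,n):
    i=viewer.camera_info(n); return i["camera_matrix"],i["eye"],R.from_euler("xyz",i["orientation"],degrees=True).as_matrix()
def cloud(d,c):
    K,e,M=c; v,u=np.mgrid[:480,:640]
    return (np.stack([(u-K[0,2])/K[0,0]*d,(v-K[1,2])/K[1,1]*d,d],-1)@M.T)+e
def plane(uv,z,c):
    K,e,M=c; uv=np.asarray(uv,float).reshape(-1,2)
    r=np.c_[(uv-K[:2,2])/K[0,0],np.ones(len(uv))]@M.T
    return e+r*((z-e[2])/r[:,2])[:,None]
def circle(p,r=None):
    f=lambda q:np.hypot(*(p[:,:2]-q[:2]).T)-(q[2] if r is None else r)
    s=least_squares(f,[*p[:,:2].mean(0),.03],loss="soft_l1",f_scale=.001); return s.x, np.abs(f(s.x)).mean()
E
python3 - <<'E'
from plant import viewer
from h import *
c=cam(viewer,"top"); d=np.load("top0.npy"); P=cloud(d,c); p=cv2.imread("pics/top0.png")
roi=np.zeros((480,640),bool); roi[235:320,285:375]=1
print("table z",np.median(P[330:345,300:360,2]))
m=roi&(P[...,2]>.045)
cs,_=cv2.findContours(m.astype(np.uint8),0,1); k=max(cs,key=cv2.contourArea).reshape(-1,2)
print("stand outline",circle(plane(k,.06,c)))
hsv=cv2.cvtColor(p,cv2.COLOR_BGR2HSV)
w=roi&(hsv[...,1]<70)&(hsv[...,2]>90)&(P[...,2]>.05); print("white",w.sum(),P[w][:,2].min(),P[w][:,2].max())
e=roi&(P[...,2]>.11); print("egg",e.sum(),P[e].mean(0),P[e][:,2].max())
b=roi&(P[...,2]>.066)
cs,_=cv2.findContours(b.astype(np.uint8),0,1); k=max(cs,key=cv2.contourArea).reshape(-1,2)
print("brim outline",circle(plane(k,.072,c)))
for n,(x0,x1,y0,y1) in dict(shaker=(215,245,318,345),glass=(285,318,195,230),redA=(250,280,315,345),redB=(373,402,307,335),spoon=(418,442,300,352)).items():
    q=P[y0:y1,x0:x1].reshape(-1,3); q=q[q[:,2]>.01]; print(n,len(q),q.min(0).round(3),q.max(0).round(3))
cs2=cam(viewer,"scene"); ps=cv2.imread("pics/scene0.png")
a=cv2.resize(p[230:325,280:380],None,fx=4,fy=4,interpolation=2); s=cv2.resize(ps[200:295,255:355],None,fx=4,fy=4,interpolation=2)
cv2.imwrite("pics/crop.png",np.hstack([a[:380],s[:380]])[:, :800])
E
```

```text
table z -0.0003434047133894502
stand outline (array([ 0.53794721, -0.28027403,  0.063629  ]), np.float64(0.0006228766754196765))
white 228 0.05977027935998791 1.2559379755835283
egg 254 [ 0.55636954 -0.28435035  0.3024465 ] 1.2559379755835283
brim outline (array([ 0.56691846, -0.29367213,  0.02881371]), np.float64(0.0008085315900782979))
shaker 266 [ 0.382 -0.238  0.013] [ 0.503 -0.01   1.256]
glass 421 [ 0.503 -0.245  0.01 ] [ 0.74  -0.175  1.256]
redA 385 [ 0.369 -0.238  0.01 ] [ 0.503 -0.087  1.256]
redB 389 [ 0.393 -0.462  0.01 ] [ 0.503 -0.238  1.256]
spoon 67 [ 0.362 -0.563  0.01 ] [ 0.503 -0.238  1.256]
```

View pics/crop.png

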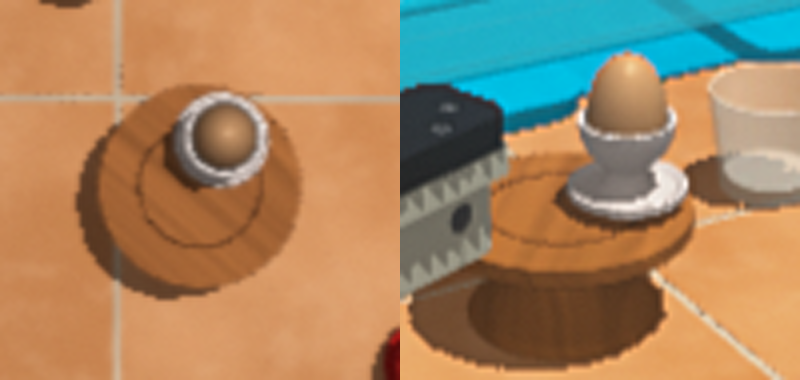

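Run:
```python
from plant import ctrl,viewer
from h import *
o=ctrl.get_obs(); T=R.from_euler("xyz",o["orientation"],degrees=True).as_matrix()
p,dw=viewer.snapshot("wrist"); cv2.imwrite("pics/wrist0.png",p)
i=viewer.camera_info("wrist"); print(i)
d=np.load("scene0.npy"); P=cloud(d,cam(viewer,"scene"))
q=(P-o["tool_pos"])@T; ok=(d>0)&(np.abs(q)<.16).all(-1)&(q[...,2]<.01)
for z in np.arange(-.14,.01,.006):
    s=q[ok&(q[...,2]>=z)&(q[...,2]<z+.006)]
    if len(s)>3: print(round(z,3),len(s),"x",s[:,0].min().round(3),s[:,0].max().round(3),"y",s[:,1].min().round(3),s[:,1].max().round(3))
ps=cv2.imread("pics/scene0.png")
cv2.imwrite("pics/grip.png",np.hstack([cv2.resize(ps[150:340,95:295],None,fx=2,fy=2),cv2.resize(p,(400,380))]))
```

```text
{'camera_matrix': array([[371.64829954,   0.        , 316.03367366],
       [  0.        , 371.64829954, 246.24196706],
       [  0.        ,   0.        ,   1.        ]]), 'eye': array([ 0.15783217, -0.66208327,  0.38319415]), 'orientation': array([162.08866239,  -0.17036762, 110.41687658])}
-0.14 753 x -0.038 0.041 y -0.099 0.092
-0.134 707 x -0.039 0.041 y -0.097 0.093
-0.128 814 x -0.038 0.04 y -0.096 0.093
-0.122 1069 x -0.039 0.04 y -0.091 0.088
-0.116 736 x -0.038 0.041 y -0.091 0.087
-0.11 528 x -0.038 0.04 y -0.091 0.089
-0.104 79 x -0.032 0.037 y -0.09 0.061
-0.098 63 x -0.011 0.012 y 0.045 0.065
-0.092 83 x -0.011 0.013 y -0.067 0.064
-0.086 203 x -0.011 0.012 y -0.067 0.064
-0.08 235 x -0.01 0.013 y -0.066 0.063
-0.074 236 x -0.011 0.012 y -0.065 0.061
-0.068 233 x -0.01 0.013 y -0.064 0.06
-0.062 221 x -0.01 0.013 y -0.063 0.06
-0.056 232 x -0.011 0.013 y -0.062 0.058
-0.05 235 x -0.011 0.012 y -0.062 0.059
-0.044 163 x -0.011 0.012 y -0.062 0.059
-0.038 14 x -0.007 0.01 y -0.048 0.045
```

View pics/grip.png

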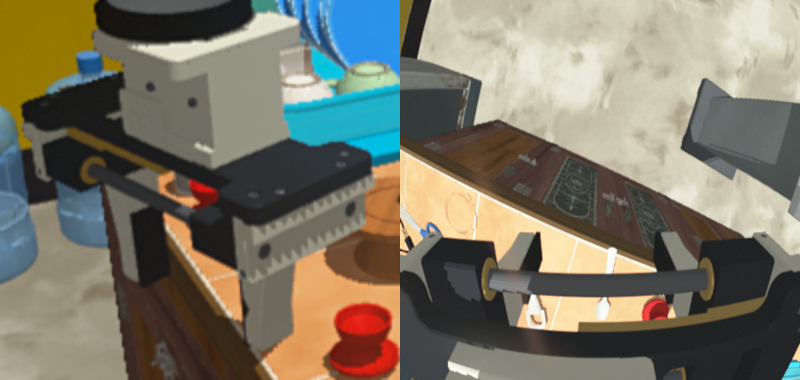

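The open fingertips are about 40 mm short of the TCP level, because the TCP is defined for shut fingers. I'll shut the gripper while raising it, then measure its shape again.

>>> {"fn": "step_arm", "kwargs": {
  "moves": [
    [[0,0,1.5,0,0],[0,0,1.5,0,0],[0,0,1.5,0,0],[0,0,1.5,0,0],[0,0,0,0,0],[0,0,0,0,0],[0,0,0,0,0],[0,0,0,0,0]]
  ]
}}

```text
clock: 0.95
tool_pos: [0.2356, -0.6321, 0.2481]
orientation: [179.9, -0.0, -159.6]
force: [0.1, 0.3, -0.7]
opening: 0.0289
gripper_force: 0.0
```

Run:
```python
from plant import ctrl,viewer
from h import *
o=ctrl.get_obs(); T=R.from_euler("xyz",o["orientation"],degrees=True).as_matrix()
p,d=viewer.snapshot("scene"); cv2.imwrite("pics/s1.png",p)
P=cloud(d,cam(viewer,"scene"))
m=(P[...,2]>.11)&(P[...,2]<.145)&(np.abs(P[...,0]-.56)<.04)&(np.abs(P[...,1]+.29)<.04); print("egg in scene",m.sum(),P[m].mean(0),P[m].max(0))
m=np.hypot(P[...,0]-.538,P[...,1]+.28)<.064; m&=(d>0)&(P[...,2]<.066); print("stand z",np.percentile(P[m][:,2],[20,50,80]))
q=(P-o["tool_pos"])@T; ok=(d>0)&(np.abs(q)<.16).all(-1)&(q[...,2]<.02)
for z in np.arange(-.116,.02,.006):
    s=q[ok&(q[...,2]>=z)&(q[...,2]<z+.006)]
    if len(s)>3: print(round(z,3),len(s),"x",s[:,0].min().round(3),s[:,0].max().round(3),"y",s[:,1].min().round(3),s[:,1].max().round(3))
print(o["clock"],o["tool_pos"],o["opening"],o["joint_pos"])
```

```text
egg in scene 306 [ 0.56116393 -0.30354961  0.12483357] [ 0.58138805 -0.28391402  0.14064974]
stand z [0.00108371 0.01875776 0.05981523]
-0.116 915 x -0.038 0.04 y -0.091 0.087
-0.11 666 x -0.039 0.04 y -0.091 0.086
-0.104 96 x -0.035 0.038 y -0.09 0.083
-0.098 86 x 0.005 0.013 y -0.039 0.035
-0.092 127 x 0.004 0.013 y -0.039 0.034
-0.086 195 x 0.001 0.012 y -0.037 0.034
-0.08 220 x -0.007 0.013 y -0.037 0.033
-0.074 256 x -0.01 0.012 y -0.035 0.031
-0.068 256 x -0.011 0.013 y -0.035 0.03
-0.062 271 x -0.011 0.013 y -0.033 0.029
-0.056 260 x -0.011 0.013 y -0.033 0.03
-0.05 264 x -0.011 0.013 y -0.033 0.029
-0.044 193 x -0.011 0.013 y -0.033 0.029
-0.038 13 x -0.008 0.01 y -0.018 0.018
0.95 [ 0.2355547  -0.63205719  0.24811427] 0.02893112091499038 [-5.30485927e+01  1.89807100e+01  5.99254352e+00 -1.26280562e-02
 -7.71075391e+01 -1.65096942e+01]
```

Run:
```python
from plant import ctrl,viewer
from h import *
o=ctrl.get_obs(); T=R.from_euler("xyz",o["orientation"],degrees=True).as_matrix()
K,e,M=cam(viewer,"scene"); p=cv2.imread("pics/s1.png")
for z,col in ((0,(0,0,255)),(-.038,(255,0,255)),(-.066,(0,255,0)),(-.102,(255,255,0))):
    c=(o["tool_pos"]+T@[0,0,z]-e)@M; u=K@c/c[2]; print(z,u[:2]); cv2.circle(p,(int(u[0]),int(u[1])),3,col,-1)
a=cv2.resize(p[110:310,95:295],(500,500))
pw,d=viewer.snapshot("wrist"); i=viewer.camera_info("wrist"); K=i["camera_matrix"]
v,u=np.mgrid[:480,:640]; x=(u-K[0,2])/K[0,0]; y=(v-K[1,2])/K[0,0]; r=np.hypot(x,y)+1e-9
Mw=R.from_euler("xyz",i["orientation"],degrees=True).as_matrix()
P=np.stack([d*np.tan(r)*x/r,d*np.tan(r)*y/r,d],-1)@Mw.T+i["eye"]
q=(P-o["tool_pos"])@T; ok=(d>0)&(r<1.4)&(np.abs(q[...,0])<.014)&(np.abs(q[...,1])<.07)
print("opening",o["opening"],"wrist cam pts hist z",np.histogram(q[ok][:,2],np.arange(-.12,.03,.01)))
cv2.imwrite("pics/g2.png",np.hstack([a,cv2.resize(pw[280:480,160:480],(300,188)) if 0 else cv2.copyMakeBorder(cv2.resize(pw,(300,225)),0,275,0,0,0)]))
```

```text
0 [195.28941633 285.65879932]
-0.038 [192.07686988 254.65749617]
-0.066 [189.5957706  230.71471055]
-0.102 [186.25284999 198.45528745]
opening 0.024826600679693032 wrist cam pts hist z (array([ 126,  319,  289,  566,  752,  667, 1010,  764,  118,    0,    0,
          0,    0,    0]), array([-1.20000000e-01, -1.10000000e-01, -1.00000000e-01, -9.00000000e-02,
       -8.00000000e-02, -7.00000000e-02, -6.00000000e-02, -5.00000000e-02,
       -4.00000000e-02, -3.00000000e-02, -2.00000000e-02, -1.00000000e-02,
       -5.55111512e-17,  1.00000000e-02,  2.00000000e-02]))
```

View pics/g2.png

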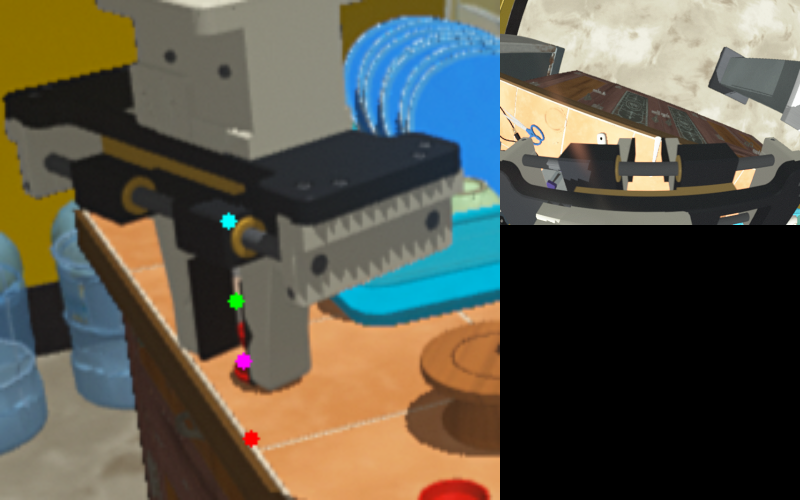

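Both cameras agree that the visible fingertips end about 37 mm above the reported TCP, so the true tip z is TCP z + 0.037. The egg top, at 141 mm, must also clear the gripper body. I'll map where the body's underside actually lies.

Run:
```python
from plant import ctrl,viewer
from h import *
o=ctrl.get_obs(); T=R.from_euler("xyz",o["orientation"],degrees=True).as_matrix()
d=np.load("scene0.npy"); c=cam(viewer,"scene"); P=cloud(d,c)
q=(P-np.array([.23556,-.63203,.18842]))@T; ok=(d>0)&(np.abs(q)<.2).all(-1)&(q[...,2]<.0)
print("cam dir in tool frame",(c[1]-o["tool_pos"])@T)
np.set_printoptions(linewidth=200,suppress=True)
ys=np.arange(-.1,.1,.01)
print("y   ",(ys*1000).round())
for x in np.arange(-.045,.045,.01):
    row=[]
    for y in ys:
        s=q[ok&(q[...,0]>=x)&(q[...,0]<x+.01)&(q[...,1]>=y)&(q[...,1]<y+.01)]
        row.append(int(1000*np.percentile(s[:,2],98)) if len(s)>4 else 0)
    print(int(round(x*1000)),row)
s=q[ok&(np.abs(q[...,0])<.012)&(q[...,1]<-.03)]; print("near finger tip z",np.sort(s[:,2])[-20:].round(4))
```

```text
cam dir in tool frame [ 0.31651168 -0.43952472 -0.30774001]
y    [-100.  -90.  -80.  -70.  -60.  -50.  -40.  -30.  -20.  -10.   -0.   10.   20.   30.   40.   50.   60.   70.   80.   90.]
-45 [-112, -104, -145, 0, 0, 0, 0, 0, 0, 0, 0, 0, 0, 0, 0, 0, 0, 0, 0, 0]
-35 [-109, -103, -144, 0, -193, -194, 0, 0, 0, 0, 0, 0, 0, 0, 0, 0, 0, 0, 0, 0]
-25 [-114, -104, -145, -145, -145, -149, 0, 0, 0, -189, 0, 0, 0, 0, 0, 0, 0, 0, -145, -145]
-15 [-110, -103, -145, -42, -48, -146, 0, -195, -192, -189, 0, 0, 0, 0, -38, 0, -128, -126, -124, -145]
-5 [-108, -104, -145, -42, -42, -151, 0, 0, 0, 0, 0, 0, 0, 0, -38, 0, -136, -137, -145, -145]
5 [-111, -103, -144, -42, -43, -38, 0, 0, 0, 0, 0, 0, 0, 0, -39, -41, -75, -145, -145, -145]
15 [-111, -103, -145, -145, -141, -143, -144, -144, -144, -129, -129, -129, -129, -129, -113, -126, -126, -126, -136, -145]
25 [-106, -104, -126, -126, -126, -126, -114, -115, -116, -116, -115, -114, -115, -115, -107, -126, -126, -126, -126, -145]
35 [-114, -105, -108, -108, -108, -110, -193, -193, -193, -193, -192, -195, 0, 0, -108, -108, -108, -105, -105, -127]
near finger tip z [-0.0404 -0.0404 -0.0403 -0.0401 -0.04   -0.04   -0.04   -0.0399 -0.0399 -0.0398 -0.0396 -0.0396 -0.0393 -0.0393 -0.0392 -0.0388 -0.0387 -0.0377 -0.0372 -0.0372]
```

Run:
```python
from plant import viewer
from h import *
c=cam(viewer,"scene"); ct=cam(viewer,"top")
for n,u in dict(g1=(388,255),g2=(415,243),g3=(441,258),glass=(347,243),red3=(379,228)).items(): print("scene base z0",n,plane(u,0,c).round(3), "rim top px from same x,y")
for n,u in dict(gA=(332,162),gB=(361,160),gC=(336,192),glass=(301,212),red3=(291,173),bin=(392,180),bin2=(400,268)).items():
    print("top",n,plane(u,0,ct).round(3),plane(u,.06,ct).round(3),plane(u,.12,ct).round(3))
K,e,M=c
P=cloud(np.load("top0.npy"),ct)
for n,(x0,x1,y0,y1) in dict(gC=(325,348,178,208),gB=(350,373,145,178),bin=(388,400,180,270)).items():
    q=P[y0:y1,x0:x1].reshape(-1,3); q=q[(q[:,2]>.02)&(q[:,2]<.3)]; print(n,len(q),q.min(0).round(3),q.max(0).round(3))
for X in ((.69,-.29),):
  for h in (0,.06,.1,.12,.14):
    v=(np.array([*X,h])-e)@M; print(h,(K@v/v[2])[:2].round())
```

```text
scene base z0 g1 [[ 0.761 -0.288  0.   ]] rim top px from same x,y
scene base z0 g2 [[ 0.85  -0.269  0.   ]] rim top px from same x,y
scene base z0 g3 [[ 0.853 -0.356  0.   ]] rim top px from same x,y
scene base z0 glass [[ 0.715 -0.193  0.   ]] rim top px from same x,y
scene base z0 red3 [[ 0.827 -0.161  0.   ]] rim top px from same x,y
top gA [[ 0.851 -0.289  0.   ]] [[ 0.835 -0.287  0.06 ]] [[ 0.818 -0.284  0.12 ]]
top gB [[ 0.857 -0.369  0.   ]] [[ 0.841 -0.362  0.06 ]] [[ 0.824 -0.356  0.12 ]]
top gC [[ 0.768 -0.3    0.   ]] [[ 0.755 -0.297  0.06 ]] [[ 0.743 -0.294  0.12 ]]
top glass [[ 0.712 -0.205  0.   ]] [[ 0.702 -0.206  0.06 ]] [[ 0.692 -0.208  0.12 ]]
top red3 [[ 0.82  -0.177  0.   ]] [[ 0.805 -0.18   0.06 ]] [[ 0.79  -0.183  0.12 ]]
top bin [[ 0.802 -0.453  0.   ]] [[ 0.788 -0.443  0.06 ]] [[ 0.773 -0.433  0.12 ]]
top bin2 [[ 0.561 -0.471  0.   ]] [[ 0.559 -0.46   0.06 ]] [[ 0.556 -0.449  0.12 ]]
gC 588 [ 0.722 -0.325  0.02 ] [ 0.801 -0.267  0.125]
gB 620 [ 0.806 -0.389  0.02 ] [ 0.863 -0.332  0.126]
bin 111 [ 0.621 -0.468  0.021] [ 0.794 -0.448  0.07 ]
0 [361. 263.]
0.06 [362. 237.]
0.1 [363. 220.]
0.12 [364. 211.]
0.14 [364. 202.]
```

>>> {"fn": "step_arm", "kwargs": {
  "moves": [
    [[3.8,2.4,0,0.078,0],[3.8,2.4,0,0.078,0],[3.8,2.4,0,0.078,0],[3.8,2.4,0,0.078,0],[3.8,2.4,0,0.078,0],[3.8,2.4,0,0.078,0],[3.8,2.4,0,0.078,0],[3.8,2.4,0,0.078,0],[3.8,2.4,0,0.078,0],[3.8,2.4,0,0.078,0]]
  ]
}}

```text
clock: 2.05
tool_pos: [0.6171, -0.3912, 0.2491]
orientation: [180.0, -0.0, -114.7]
force: [1.4, -0.2, -0.2]
opening: 0.0005
gripper_force: 0.0
```

>>> {"fn": "step_arm", "kwargs": {
  "moves": [
    [[0,0,-4,0,0],[0,0,-4,0,0],[0,0,-4,0,0],[0,0,-4,0,0],[0,0,-4,0,0],[0,0,-2.5,0,0],[0,0,-1,0,0],[0,0,-0.5,0,0],[0,0,-0.4,0,0],[0,0,-0.3,0,0]]
  ]
}}

```text
clock: 3.05
tool_pos: [0.6168, -0.3929, 0.0037]
orientation: [-179.9, 0.0, -114.9]
force: [0.7, -1.4, 0.7]
opening: 0.0003
gripper_force: 0.0
```

>>> {"fn": "step_arm", "kwargs": {
  "moves": [
    [[0,0,-0.2,0,0],[0,0,-0.2,0,0],[0,0,-0.2,0,0],[0,0,-0.2,0,0],[0,0,0,0,0]]
  ]
}}

```text
clock: 3.55
tool_pos: [0.6155, -0.3924, -0.006]
orientation: [180.0, 0.0, -114.9]
force: [-0.0, -0.7, 0.4]
opening: 0.0002
gripper_force: 0.0
```

Run:
```python
from plant import ctrl,viewer
from h import *
o=ctrl.get_obs(); T=R.from_euler("xyz",o["orientation"],degrees=True).as_matrix()
print(o["tool_pos"],o["force"])
p,d=viewer.snapshot("scene"); cv2.imwrite("pics/s2.png",p); P=cloud(d,cam(viewer,"scene"))
q=(P-o["tool_pos"])@T; ok=(d>0)&(np.abs(q[...,0])<.012)&(np.abs(q[...,1])<.025)&(q[...,2]<-.008)
print(np.sort(q[ok][:,2])[-8:])
cv2.imwrite("pics/c2.png",cv2.resize(p[120:320,240:440],(600,600)))
```

```text
[ 0.61553123 -0.39239978 -0.00600631] [-0.04388231 -0.65770315  0.35890623]
[-0.03837762 -0.03828215 -0.03770321 -0.03741285 -0.03662933 -0.03661186
 -0.00849723 -0.00800207]
```

View pics/c2.png

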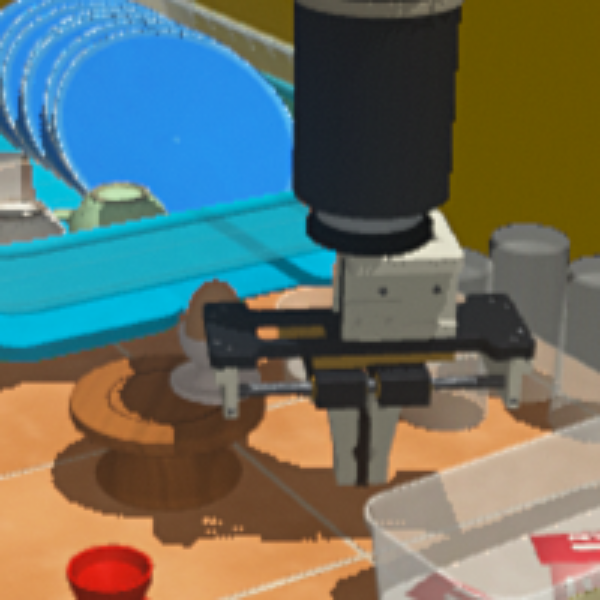

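No contact at TCP z = -6 mm, so the tips really do end about 37 mm above the reported TCP. The crop shows the low body parts (end plates, carriages) out at the sides. With the gripper open, the middle above an egg between the fingers is clear. Plan: straddle the cup with the fingers open and tap the brim with the inner face of the far finger. First a cross-check of the cup position in the scene view.

Run:
```python
from plant import viewer
from h import *
c=cam(viewer,"scene"); p=cv2.imread("pics/scene0.png"); P=cloud(np.load("scene0.npy"),c)
print("brim guess",plane((312,247),.071,c))
m=np.zeros((480,640),bool); m[205:262,290:345]=1
b=m&(P[...,2]>.0655)&(P[...,2]<.076)&(np.hypot(P[...,0]-.565,P[...,1]+.294)<.04); q=P[b]
print(b.sum(), "max radial fit", )
# outer edge: convex hull of brim pts
h=cv2.convexHull(q[:,:2].astype(np.float32)).reshape(-1,2); print(circle(h),circle(h,.03))
P2=P; s=(P[...,2]>.057)&(P[...,2]<.0635)&(np.hypot(P[...,0]-.538,P[...,1]+.28)<.075); h=cv2.convexHull(P[s][:,:2].astype(np.float32)).reshape(-1,2); print("stand",circle(h))
```

```text
brim guess [[ 0.56560023 -0.29775325  0.071     ]]
295 max radial fit
(array([ 0.56607804, -0.29535867,  0.02997452]), np.float64(0.0005301544859013161)) (array([ 0.56608405, -0.29535278,  0.03      ]), np.float64(0.0005323134395601014))
stand (array([ 0.53659692, -0.28140009,  0.06518276]), np.float64(0.0013083832249511128))
```

>>> {"fn": "step_arm", "kwargs": {
  "moves": [
    [[0,0,4,0,0],[0,0,4,0,0],[0,0,4,0,8.7],[0,0,4,0,8.7],[0,0,4,0,8.7],[0,0,2,0,8.7]]
  ]
}}

```text
clock: 4.2
tool_pos: [0.6169, -0.3934, 0.2194]
orientation: [-179.7, -0.0, -114.8]
force: [-0.2, -0.5, -0.2]
opening: 0.0269
gripper_force: 0.0
```

>>> {"fn": "step_arm", "kwargs": {
  "moves": [
    [[-1.7,3.3,0,0,8.76],[-1.7,3.3,0,0,8.76],[-1.6,3.3,0,0,8.76],[0,0,0,0,8.76],[0,0,0,0,8.76],[0,0,0,0,8.76],[0,0,0,0,8.76],[0,0,0,0,8.76],[0,0,0,0,8.76],[0,0,0,0,8.76]]
  ]
}}

```text
clock: 5.2
tool_pos: [0.5657, -0.2938, 0.2139]
orientation: [180.0, -0.0, -114.9]
force: [0.2, -0.0, 0.4]
opening: 0.0877
gripper_force: 0.0
```

>>> {"fn": "step_arm", "kwargs": {
  "moves": [
    [[0,0,-3.5,0,8.76],[0,0,-4,0,8.76],[0,0,-4,0,8.76],[0,0,-2.5,0,8.76],[0,0,-1,0,8.76],[0,0,-0.5,0,8.76],[0,0,-0.4,0,8.76],[0,0,0,0,8.76]]
  ]
}}

```text
clock: 6.0
tool_pos: [0.5664, -0.2936, 0.0561]
orientation: [-179.9, 0.0, -114.9]
force: [0.4, 0.3, 0.8]
opening: 0.088
gripper_force: 0.0
```

Run:
```python
from plant import ctrl,viewer
from h import *
o=ctrl.get_obs(); print(o["tool_pos"],o["force"])
p,d=viewer.snapshot("scene")
cv2.imwrite("pics/c3.png",cv2.resize(p[130:310,220:420],(800,600)))
```

```text
[ 0.56639598 -0.29364557  0.05613864] [0.36878982 0.25739657 0.83181826]
```

View pics/c3.png

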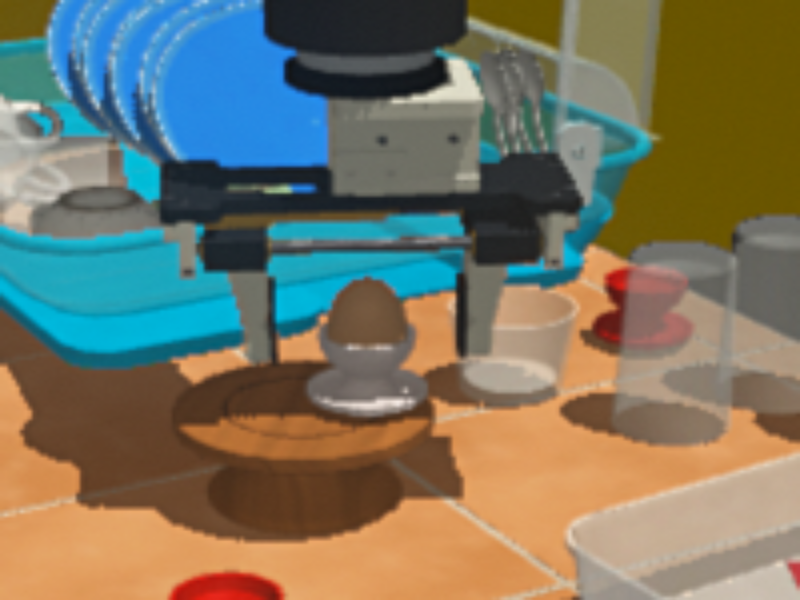

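The picture shows the fingers either side of the cup, with tips at (262,355) and (475,350). The egg apex (368,280) lies under an empty span of the gripper. I'll descend slowly and watch the force.

>>> {"fn": "step_arm", "kwargs": {
  "moves": [
    [[0,0,-0.5,0,8.76],[0,0,-0.5,0,8.76],[0,0,-0.3,0,8.76],[0,0,-0.2,0,8.76],[0,0,-0.1,0,8.76],[0,0,-0.1,0,8.76],[0,0,-0.1,0,8.76]]
  ]
}}

```text
clock: 6.75
tool_pos: [0.5658, -0.2935, 0.0373]
orientation: [-180.0, 0.0, -114.9]
force: [0.6, 0.9, 0.2]
opening: 0.0877
gripper_force: 0.0
```

>>> {"fn": "step_arm", "kwargs": {
  "moves": [
    [[0,0,-0.1,0,8.76],[0,0,-0.1,0,8.76],[0,0,-0.1,0,8.76],[0,0,-0.1,0,8.76]]
  ]
}}

```text
clock: 7.15
tool_pos: [0.5657, -0.2935, 0.0332]
orientation: [-180.0, 0.0, -114.9]
force: [0.3, 0.0, 0.6]
opening: 0.0878
gripper_force: 0.0
```

>>> {"fn": "step_arm", "kwargs": {
  "moves": [
    [[0,0,-0.1,0,8.76],[0,0,-0.1,0,8.76],[0,0,-0.1,0,8.76],[0,0,0,0,8.76]]
  ]
}}

```text
clock: 7.55
tool_pos: [0.5656, -0.2934, 0.0301]
orientation: [180.0, -0.0, -114.9]
force: [-0.1, -0.3, 0.3]
opening: 0.088
gripper_force: 0.0
```

```bash
cat > look.py <<'E'
from plant import ctrl,viewer
from h import *
o=ctrl.get_obs(); p,d=viewer.snapshot("scene"); P=cloud(d,cam(viewer,"scene"))
T=R.from_euler("xyz",o["orientation"],degrees=True).as_matrix(); q=(P-o["tool_pos"])@T
g=(d>0)&(np.abs(q[...,0])<.02)&(np.abs(q[...,1])>.040)&(np.abs(q[...,1])<.07)&(q[...,2]>-.06)&(P[...,2]>.0625)
print("tool",o["tool_pos"].round(4),"F",np.round(o["force"],1),"lowest tip z",np.sort(P[g][:,2])[:6].round(4))
hsv=cv2.cvtColor(p,cv2.COLOR_BGR2HSV); near=np.hypot(P[...,0]-.55,P[...,1]+.288)<.065
b=near&(P[...,2]>.0655)&(P[...,2]<.0755)&(hsv[...,1]<90)&(np.abs(q[...,1])<.042)
h=cv2.convexHull(P[b][:,:2].astype(np.float32)).reshape(-1,2); print("brim",b.sum(),circle(h,.03))
s=(P[...,2]>.057)&(P[...,2]<.0635)&(np.hypot(P[...,0]-.538,P[...,1]+.28)<.075); h=cv2.convexHull(P[s][:,:2].astype(np.float32)).reshape(-1,2); print("stand",circle(h))
e=near&(P[...,2]>.11)&(P[...,2]<.145)&(hsv[...,1]>60)&(np.abs(q[...,1])<.038); print("egg",P[e].mean(0).round(4),P[e].max(0).round(4))
E
python3 look.py
```

```text
tool [ 0.5656 -0.2934  0.0301] F [-0.1 -0.3  0.3] lowest tip z [0.0673 0.0673 0.0677 0.0679 0.0691 0.0693]
brim 286 (array([ 0.56579132, -0.29511453,  0.03      ]), np.float64(0.0006029874909579686))
stand (array([ 0.53701441, -0.28181889,  0.0650508 ]), np.float64(0.0007352197894534446))
egg [ 0.5601 -0.3059  0.1232] [ 0.5835 -0.2868  0.1449]
```

>>> {"fn": "step_arm", "kwargs": {
  "moves": [
    [[-0.27,0.13,-0.1,0,8.76],[-0.27,0.13,0,0,8.76],[-0.27,0.13,0,0,8.76],[-0.18,0.08,0,0,8.76],[-0.09,0.04,0,0,8.76],[-0.09,0.04,0,0,8.76],[-0.09,0.04,0,0,8.76],[-0.09,0.04,0,0,8.76],[-0.09,0.04,0,0,8.76],[-0.09,0.04,0,0,8.76]]
  ]
}}

```text
clock: 8.6
tool_pos: [0.5507, -0.2864, 0.0294]
orientation: [-180.0, 0.0, -114.9]
force: [1.5, 0.3, 0.6]
opening: 0.0874
gripper_force: 0.6
```

```bash
python3 look.py
```

```text
tool [ 0.5507 -0.2864  0.0294] F [1.5 0.3 0.6] lowest tip z [0.0668 0.0668 0.0675 0.0677 0.0678 0.0679]
brim 288 (array([ 0.56276866, -0.2943663 ,  0.03      ]), np.float64(0.0007831807784014085))
stand (array([ 0.53667262, -0.28124654,  0.06521128]), np.float64(0.0010164612830523456))
egg [ 0.5561 -0.3038  0.1247] [ 0.5936 -0.2721  0.1449]
```

>>> {"fn": "step_arm", "kwargs": {
  "moves": [
    [[-0.09,0.04,0,0,8.76],[-0.13,0.06,0,0,8.76],[-0.13,0.06,0,0,8.76],[-0.13,0.06,0,0,8.76],[-0.13,0.06,0,0,8.76],[-0.13,0.06,0,0,8.76],[-0.13,0.06,0,0,8.76],[-0.13,0.06,0,0,8.76],[-0.13,0.06,0,0,8.76],[-0.09,0.04,0,0,8.76]]
  ]
}}

```text
clock: 9.65
tool_pos: [0.5381, -0.2807, 0.0293]
orientation: [-180.0, 0.0, -114.9]
force: [1.1, -0.1, 0.8]
opening: 0.0879
gripper_force: 0.7
```

```bash
python3 look.py
```

```text
tool [ 0.5381 -0.2807  0.0293] F [ 1.1 -0.1  0.8] lowest tip z [0.0665 0.0669 0.067  0.0672 0.0673 0.0675]
brim 292 (array([ 0.54993141, -0.28801257,  0.03      ]), np.float64(0.0008235567878291265))
stand (array([ 0.53694386, -0.28199026,  0.06474178]), np.float64(0.0006865642681438642))
egg [ 0.5435 -0.2986  0.1244] [ 0.5804 -0.2673  0.145 ]
```

>>> {"fn": "step_arm", "kwargs": {
  "moves": [
    [[-0.13,0.07,0,0,8.76],[-0.13,0.07,0,0,8.76],[-0.13,0.07,0,0,8.76],[-0.13,0.07,0,0,8.76],[-0.13,0.07,0,0,8.76],[-0.13,0.07,0,0,8.76],[-0.13,0.07,0,0,8.76],[-0.13,0.07,0,0,8.76],[-0.13,0.07,0,0,8.76],[-0.08,0.03,0,0,8.76]]
  ]
}}

```text
clock: 10.7
tool_pos: [0.5256, -0.2741, 0.0292]
orientation: [180.0, 0.0, -114.9]
force: [0.8, -0.1, 1.1]
opening: 0.0879
gripper_force: 0.7
```

```bash
python3 look.py
```

```text
tool [ 0.5256 -0.2741  0.0292] F [ 0.8 -0.1  1.1] lowest tip z [0.0667 0.0671 0.0672 0.0673 0.068  0.0687]
brim 285 (array([ 0.53743846, -0.28224017,  0.03      ]), np.float64(0.0009085926824548762))
stand (array([ 0.53681084, -0.28174735,  0.06444833]), np.float64(0.0007554700367220561))
egg [ 0.5308 -0.2934  0.1244] [ 0.5684 -0.263   0.145 ]
```

Centred to within 1 mm. Now I'll back off to mid-gap, rise clear and verify.

>>> {"fn": "step_arm", "kwargs": {
  "moves": [
    [[0.13,-0.06,0,0,8.76],[0.3,-0.14,0,0,8.76],[0.4,-0.18,0,0,8.76],[0.4,-0.18,0,0,8.76],[0,0,0.5,0,8.76],[0,0,2,0,8.76],[0,0,4,0,8.76],[0,0,4,0,8.76],[0,0,4,0,8.76],[0,0,4,0,8.76]]
  ]
}}

```text
clock: 11.75
tool_pos: [0.5377, -0.2797, 0.2164]
orientation: [-180.0, 0.0, -114.9]
force: [1.1, 0.3, 0.1]
opening: 0.0876
gripper_force: 0.0
```

>>> {"fn": "step_arm", "kwargs": {
  "moves": [
    [[0,-4.5,0,0,8.76],[0,-4.5,0,0,8.76],[0,-4.5,0,0,8.76],[0,-4.5,0,0,8.76],[-3,-3,0,0,8.76],[-3,-3,0,0,8.76],[0,0,0,0,8.76]]
  ]
}}

```text
clock: 12.45
tool_pos: [0.4742, -0.5231, 0.2141]
orientation: [179.9, -0.0, -115.1]
force: [0.4, 0.3, -0.3]
opening: 0.0878
gripper_force: 0.0
```

```bash
python3 look.py
python3 - <<'E'
from plant import viewer
from h import *
p,d=viewer.snapshot("top"); s,_=viewer.snapshot("scene")
a=cv2.resize(p[230:325,280:380],None,fx=4,fy=4,interpolation=2); b=cv2.resize(s[200:295,255:355],None,fx=4,fy=4,interpolation=2)
cv2.imwrite("pics/end.png",np.hstack([a,b])); o=cv2.imread("pics/top0.png")
for n,(x0,x1,y0,y1) in dict(shaker=(215,245,318,345),glass=(285,318,195,230),spoon=(418,442,300,352),stand=(280,320,290,310)).items(): print(n,np.abs(p[y0:y1,x0:x1].astype(int)-o[y0:y1,x0:x1]).mean())
E
```

```text
tool [ 0.4742 -0.5231  0.2141] F [ 0.4  0.3 -0.3] lowest tip z [0.2511 0.2514 0.2514 0.2517 0.2522 0.2526]
brim 130 (array([ 0.53688034, -0.27933246,  0.03      ]), np.float64(0.004036410862812911))
stand (array([ 0.5366745 , -0.28091498,  0.06512884]), np.float64(0.0007606005492161826))
egg [ 0.5453 -0.2944  0.1228] [ 0.5553 -0.2829  0.1383]
shaker 23.051440329218106
glass 21.683116883116885
spoon 62.82451923076923
stand 57.715
```

View pics/end.png

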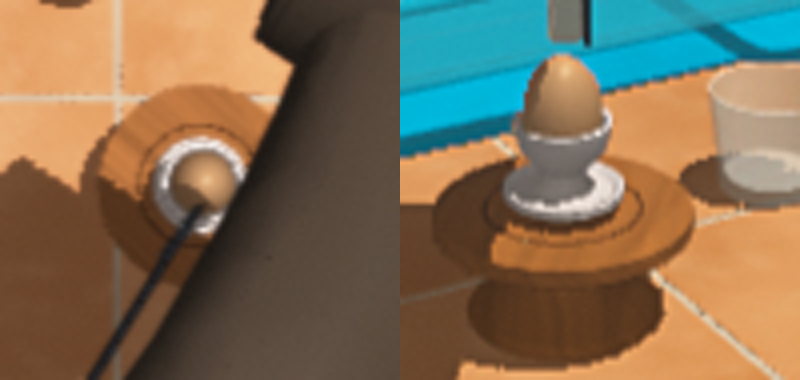

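The brim lies inside the ring on all visible sides in both views: top view ring about (202,190), brim about (200,185). The cup is upright with the egg seated. The stand measures unmoved, and nothing is in contact with the robot.

```bash
python3 -c "
from plant import close_job
print(close_job())"
```

```text
the job is handed in; nothing more can be done
None
```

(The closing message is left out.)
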